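# Unscrew the spring-loaded filter cap

## Task

Take the screw cap off the filter housing: unscrew it anticlockwise by its hex grip over several turns of the hand, letting it rise with its thread instead of pulling or pushing hard on it. A spring waits underneath, so have the cap in the fingers when it comes free, keep hold of it, and set it gently, hex up, on the floor of the wide bay of the parts tray. Leave the things standing around where they are.

Things in the scene. Friction and masses are not known exactly. Their poses are not given: they have to be found in the camera images.
- cap: grey plastic screw cap, about 80 g: round skirt 64 mm across, 42 mm high to its flat top; on the top a hexagonal grip, 36 mm across flats, 42 mm across corners, 22 mm high, 64 mm high over all. Origin: centre of the skirt's lower rim, z up; two of the hex's flats face along the cap's y, the others 60 degrees apart. It stays where it is when let go while still on the thread
- cap_hex (a point): middle of the hex grip, on the cap's axis, 53 mm above the cap's origin (11 mm below the hex's top)
- housing: aluminium filter housing bolted to the bench: base plate 120 x 110 x 12 mm, round body 76 mm across to 63 mm high, then a threaded neck 53 mm across to 100 mm high. Origin: centre of the underside. The cap's origin is 66 to 86 mm above it while the cap is on the thread; above 89.5 mm the cap is free. Pull or push the cap up or down with under 10 N; some 20 N spoils the thread
- neck (a point): centre of the neck's top face, on the thread's axis. Turned anticlockwise (seen from above) the cap climbs about 16 mm per turn and comes free 7.0 to 7.6 rad (a little over one turn) from its start. Play in the thread: about 1.5 mm up and down and sideways. A spring plate in the neck pushes the cap up, 6 N at the start, 3 N as it comes free, and follows it for 28 mm
- tray: grey steel parts tray fixed to the bench, 200 x 140 x 24 mm (x, y, z), walls and floor 4 mm; a wall across it at its own x = +40 mm parts a wide bay (130 x 132 mm, empty) from a narrow one (54 x 132 mm) with a bolt in it. Origin: centre of the underside
- tray_bay (a point): centre of the wide bay's floor, 4 mm above the tray's underside
- bolt: bystander: steel bolt 55 mm long lying in the tray's narrow bay. Origin: on its lower side, mid-length
- socket: bystander: steel socket, 32 mm across, 45 mm high, standing between the housing and the tray. Origin: centre of its underside
- bearing: bystander: steel bearing ring, 60 mm across, 16 mm high. Origin: centre of its underside
- jar: bystander: amber glass jar with a dark lid, 60 mm across, 85 mm high. Origin: centre of its underside
- tin: bystander: open steel tin, 80 mm across, 70 mm high. Origin: centre of its underside
Things that resemble listed ones, but are neither listed nor needed, are in the scene too. Leave any blue look-alike of the tray alone.

How it is judged:
By the outcome, as a careful person would: the job done as asked, in the order asked, and still so for the second after the job is handed in, with the robot touching nothing.
It also fails if it takes over 72 s, if anything falls off the work surface, if the arm or the gripper's body presses on something with over 40 N, if the wrist force passes 120 N, or if a joint passes its speed limit or range.

## Robot

A 6-joint arm with a two-finger parallel gripper is mounted at the origin on the work surface. World frame = base frame: x ahead of the robot, y to its left, z up, the work surface at z = 0. Lengths are in m, angles in degrees, forces in N, time in s.
With the tool pointing down it reaches from about 0.25 to 0.725 m from the base axis. Payload 9.7 kg.
Tool frame: the origin (TCP) lies midway between the tips of the shut fingers; the grasp point (between the pads) lies 19 mm behind it; z points along the fingers, y is the line along which they close (so a half turn about z gives the same grasp; the last joint's range is limited). The gripper opens to 85 mm and grips with 20 to 120 N. Pads are 22 mm wide; open, the fingers measure 114 mm over their backs; the gripper's body (76 mm by 85 mm) begins 54 mm behind the grasp point. The pads swing forward as they close: fully open they stand 13 mm farther back than shut.
Start: joints at [-72.651, 4.979, 10.078, 95.1, 0, 90], TCP at [0.164, -0.525, 0.231] pointing down, gripper open.
Joint ranges: [-179.16, 179.16], [-48.56, 103.87], [-65.8, 70.77], [-126.05, 130.52], [-82.76, 87.17], [-180, 180]. Speed limits (degrees/s): [127.2, 127.2, 147.25, 180, 180, 180].

## Interface

Orientations are given as [roll, pitch, yaw] about the fixed x, y, z axes, in that order (R = Rz(yaw) Ry(pitch) Rx(roll)).
In Python, from workcell import * gives the robot as it stands.
- The arm moves only by the tool servo_tool, never from a script. Its argument "moves" is a list of rows, each a list of 4 numbers: the shift along the world's x, y, z in normalised numbers (1 is 500 mm), then the turn about the world's z in fractions of the full range, 1 being pi rad. A call has 1 to 20 rows; each row is the pose to reach, as a shift and turn from the pose commanded when the call began; what a row does not reach only later rows make up. A row lasts 1/12 s, in which the tool goes at most 41.7 mm and 7.16 degrees, less where a joint would pass 70% of its speed; a pose out of reach is approached as far as the arm can. Shift and turn numbers lie between -1 and 1, and a call with a number outside is refused. A call with a gripper value outside its range is refused whole. "claw" is the closure, from 0 (fully open) to 1 (shut), set as the call begins (left out, the last holds). The fingers move at their own pace and stop on an object; "force" is the grip in N (left out, the last holds). Time passes only in rows, so rows that repeat a pose let the fingers close. It gives the time, the measured TCP pose, the force, the opening and the grip force at its end, in the units of the state.
- get_obs(): the state, without advancing time (a new reading comes with each control period).
- camera(name): name is "scene" or "side" or "wrist"; returns the picture (420x560x3 uint8, red, green, blue); there is no depth.
- get_calibration(name): a dict with "fx", "fy", "cx", "cy" (pixels), "rvec" (rotation vector, rad) and "tvec" (3), from world to camera coordinates, as OpenCV has them; the wrist camera has in their place "tool_from_camera" (4x4, takes a point from camera to tool coordinates, whose origin is the TCP and whose axes are the flange's). Camera axes: x right, y down, z forward; pixel columns grow to the right and rows downward; lengths in m; the calibration is good to about 2 mm. A picture is of the moment at which its call begins: read the wrist's pose just before it. get_calibration takes no time and is no camera call.
- job_done(): hands the job in; it is judged then, once.
The state is a dict: "time": time; "q": joint angles; "qd": joint speeds; "joint_efforts": joint torques, N m; "ee_pos": TCP position; "tcp_rot": TCP orientation; "wrist_force": force on the tool from outside, world axes, zero at the start; "torque": the same for the moment, N m; "opening": finger opening in m; "grasp_force": force on a finger pad.
Only numpy, scipy, OpenCV 4.12 (cv2) and the standard library are available. Lean on these libraries where they do the work, as an engineer would, in place of code of your own. Each camera call takes 0.05 s, during which the arm holds its last target. There are 200 camera calls.

## Working session

There is one attempt and no reset: what is moved stays moved. The work goes in short steps, Python scripts to look and compute and a tool call to move; the robot and the scene stay as the last step left them, time stands still between calls to the robot, and variables do not carry over. Pictures are saved under pics/ and viewed, at most 10 in all, crops included, and the job is handed in when it is done.

Besides the shell and the picture viewer there is one more tool, called after "Emit:" by a JSON object that holds its "fn" and its "kwargs", one argument or row to a line. servo_tool: Moves the arm, as the interface text tells. Its arguments: {"type":"object","properties":{"moves":{"type":"array","items":{"type":"array","items":{"type":"number"}}},"claw":{"type":"number"},"force":{"type":"number"}},"required":["moves"]}

```bash
mkdir -p pics; ls
python3 - <<'E'
from workcell import *
import cv2, numpy as np
a=camera("scene");b=camera("side")
cv2.imwrite("pics/scene.png",a[:,:,::-1]);cv2.imwrite("pics/side.png",b[:,:,::-1])
for n in("scene","side","wrist"):print(n,get_calibration(n))
print(get_obs())
E
```

```text
pics
scene {'fx': 439.13974961913993, 'fy': 439.13974961913993, 'cx': 275.34662236994455, 'cy': 214.714727701907, 'rvec': array([ 1.31358371,  2.0524705 , -1.0458192 ]), 'tvec': array([ 0.19890175, -0.17276979,  1.37908543])}
side {'fx': 521.298991761704, 'fy': 521.298991761704, 'cx': 279.77871128923766, 'cy': 215.62561057814486, 'rvec': array([ 0.86124295, -2.56780703,  1.00741557]), 'tvec': array([0.39317923, 0.26729974, 1.30677571])}
wrist {'fx': 301.02121875591286, 'fy': 301.02121875591286, 'cx': 280.36254655620064, 'cy': 206.12379907297495, 'tool_from_camera': array([[-6.71388993e-05, -9.47479740e-01, -3.19815786e-01,
         8.15271525e-02],
       [ 9.99999945e-01,  4.07292820e-05, -3.30593641e-04,
         7.55699041e-04],
       [ 3.26256644e-04, -3.19815791e-01,  9.47479685e-01,
        -1.41740838e-01],
       [ 0.00000000e+00,  0.00000000e+00,  0.00000000e+00,
         1.00000000e+00]])}
{'time': 0.1, 'q': array([-7.26492775e+01,  5.00610918e+00,  1.00396237e+01,  9.50971434e+01,
       -1.43833378e-03,  9.00006416e+01]), 'qd': array([-0.10195505,  0.01599993,  0.08439822,  0.16149754,  0.01506961,
        0.00413755]), 'joint_efforts': array([-9.50223839e-04, -5.21562231e+01,  4.65653944e+01,  1.59130571e-02,
       -3.49499544e-05, -4.19307605e-05]), 'ee_pos': array([ 0.16395867, -0.52479796,  0.23067724]), 'tcp_rot': array([-1.79936371e+02,  1.43904546e-03,  1.73500824e+01]), 'wrist_force': array([0.31399619, 0.05961733, 0.23556344]), 'torque': array([ 0.00639158, -0.03368809, -0.05889579]), 'grasp_force': 0.0, 'opening': 0.08523746580315565}
```

View pics/scene.png

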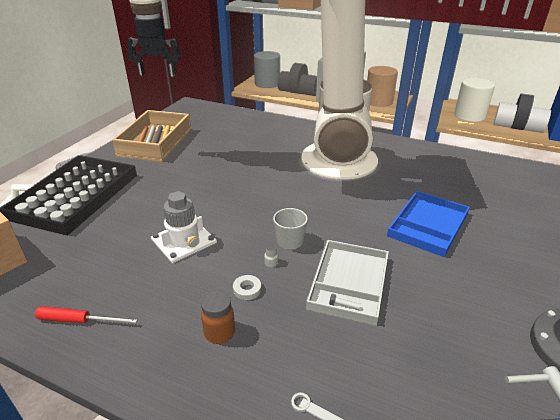

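View pics/side.png

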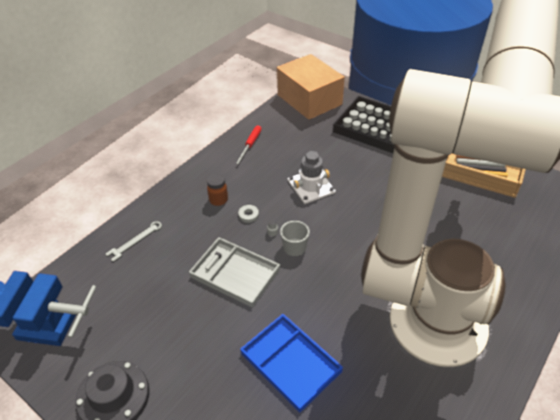

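The scene view shows the white housing with the grey cap at (180,222), hex top about (178,197). In the side view the cap is at (312,165). There are two trays. The grey one, with the bolt in it, is at scene (348,280) and side (235,270). The blue one, at scene (430,222), is the look-alike to leave alone. I'll confirm the cap and tray in an enlarged composite.

Run:
```python
import cv2, numpy as np
a=cv2.imread("pics/scene.png");b=cv2.imread("pics/side.png")
def c(im,x,y,w,h,s):return cv2.resize(im[y:y+h,x:x+w],None,fx=s,fy=s,interpolation=cv2.INTER_CUBIC)
top=np.hstack([c(a,145,185,80,60,5),c(b,280,145,80,60,5)])
bot=np.hstack([c(a,300,235,100,75,4),c(b,185,233,100,75,4)])
cv2.imwrite("pics/comp.png",np.vstack([top,bot]))
```

```text
(no output)
```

View pics/comp.png

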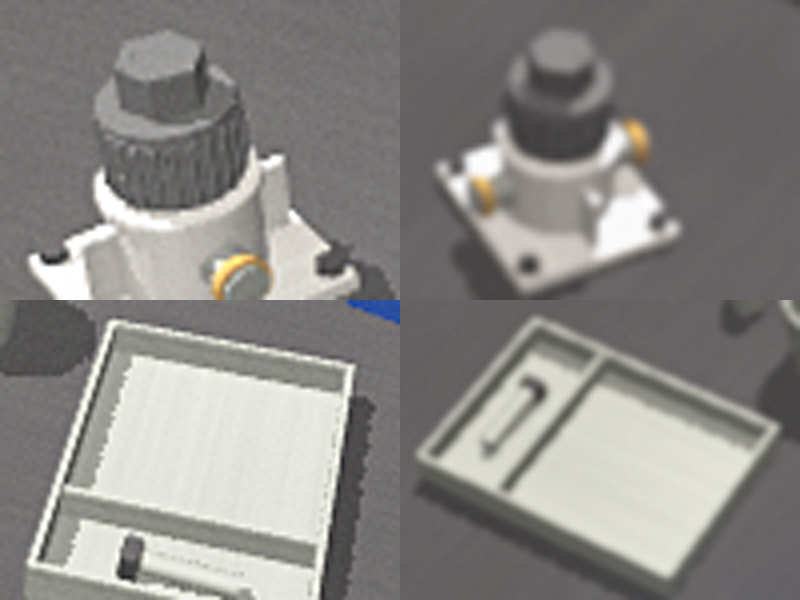

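```bash
cat > h.py <<'E'
from workcell import *
import cv2, numpy as np
def KRt(n):
    c=get_calibration(n);K=np.array([[c['fx'],0,c['cx']],[0,c['fy'],c['cy']],[0,0,1]])
    if n!='wrist':return K,cv2.Rodrigues(c['rvec'])[0],np.array(c['tvec'])
    o=get_obs();r=np.radians(o['tcp_rot'])
    Rx=cv2.Rodrigues(np.array([r[0],0,0]))[0];Ry=cv2.Rodrigues(np.array([0,r[1],0]))[0];Rz=cv2.Rodrigues(np.array([0,0,r[2]]))[0]
    T=np.eye(4);T[:3,:3]=Rz@Ry@Rx;T[:3,3]=o['ee_pos'];M=np.linalg.inv(T@c['tool_from_camera'])
    return K,M[:3,:3],M[:3,3]
def tri(views):
    """views: list of (KRt,(u,v)) -> point, rms px"""
    A=[]
    for (K,R,t),(u,v) in views:
        P=K@np.c_[R,t];A+= [u*P[2]-P[0],v*P[2]-P[1]]
    X=np.linalg.svd(np.array(A))[2][-1];X=X[:3]/X[3]
    e=[proj(k,X)-np.array(p) for k,p in views]
    return X,np.abs(e).max()
def proj(k,X):
    K,R,t=k;x=K@(R@np.asarray(X,float)+t);return x[:2]/x[2]
def onplane(k,uv,z):
    K,R,t=k;d=R.T@np.linalg.inv(K)@np.array([*uv,1.]);o=-R.T@t;return o+d*(z-o[2])/d[2]
E
python3 - <<'E'
from h import *
np.set_printoptions(precision=4,suppress=True)
s,d=KRt("scene"),KRt("side")
for n,p,q in [("hextop",(177,196),(312.6,155.4)),("trayA",(328,240.5),(280,265)),("trayB",(388.75,251.75),(252.5,303.5)),("divA",(316.25,282),(235.5,247.2)),("divB",(379.5,297.5),(212,280))]:
    print(n,*tri([(s,p),(d,q)]))
for n,p,z in [("jar lid",(216,302),.085),("socket top",(271,251),.045),("tin top",(290.5,216),.07),("bearing",(247,285),.016)]:print(n,onplane(s,p,z))
E
```

```text
hextop [ 0.5345 -0.2151  0.1287] 0.39189992764886483
trayA [0.4143 0.1063 0.0211] 0.8873584260526854
trayB [0.3957 0.2454 0.021 ] 0.6126409507682524
divA [0.5529 0.1297 0.02  ] 0.7347576447170923
divB [0.5327 0.2545 0.0145] 3.039350421292113
jar lid [0.7387 0.0064 0.085 ]
socket top [0.5303 0.0163 0.045 ]
tin top [0.4254 0.017  0.07  ]
bearing [0.6187 0.0024 0.016 ]
```

The crop confirms the hexagonal-grip grey cap on the housing and the grey tray with divider and bolt. The measured hex top is at z=0.129 (expected 0.130), the tray rim at z≈0.021–0.024, and the edge-to-divider distance is 140.6 mm (expected 140). All of these fit, so I'm moving above the cap.

Units first: shifts go in shares of 500 mm and turns go in shares of pi rad. So 32 cm / 50 = 0.64, 31 cm / 50 = 0.62.

Emit:
{"fn": "servo_tool", "kwargs": {
  "moves": [
    [0.044, 0.036, 0, 0],
    [0.088, 0.072, 0, 0],
    [0.132, 0.108, 0, 0],
    [0.176, 0.144, 0, 0],
    [0.22, 0.18, 0, 0],
    [0.264, 0.216, 0, 0],
    [0.308, 0.252, 0, 0],
    [0.352, 0.288, 0, 0],
    [0.396, 0.324, 0, 0],
    [0.44, 0.36, 0, 0],
    [0.484, 0.396, 0, 0],
    [0.528, 0.432, 0, 0],
    [0.572, 0.468, 0, 0],
    [0.6, 0.5, 0, 0],
    [0.62, 0.52, 0, 0],
    [0.64, 0.54, 0, 0],
    [0.64, 0.54, 0, 0],
    [0.64, 0.54, 0, 0],
    [0.64, 0.54, 0, 0]
  ],
  "claw": 0
}}

```text
time: 1.68
ee_pos: [0.4836, -0.2554, 0.2312]
tcp_rot: [-180.0, 0.0, 17.3]
wrist_force: [0.3, -0.3, -0.4]
opening: 0.0855
grasp_force: 0.0
```

Run:
```python
from h import *
import pickle
k=KRt("wrist");im=camera("wrist");o=get_obs()
cv2.imwrite("pics/w1.png",im[:,:,::-1]);pickle.dump(k,open("k1.pkl","wb"));print(o['ee_pos'],o['tcp_rot'],o['q'],proj(k,[.5345,-.2151,.13]))
```

```text
[ 0.48351691 -0.25550615  0.23127627] [-1.79999873e+02  1.39624315e-02  1.73070839e+01] [-2.78483256e+01  4.55583862e+00  9.62551053e+00  9.50796080e+01
 -9.81021297e-03  1.34844591e+02] [249.93856028 132.61741499]
```

In the tool's units: 5.05 cm / 50 = 0.101, 4 cm / 50 = 0.08.

Emit:
{"fn": "servo_tool", "kwargs": {
  "moves": [
    [0.04, 0.03, 0, 0],
    [0.08, 0.06, 0, 0],
    [0.101, 0.08, 0, 0],
    [0.101, 0.08, 0, 0],
    [0.101, 0.08, 0, 0],
    [0.101, 0.08, 0, 0]
  ]
}}

```text
time: 2.23
ee_pos: [0.5339, -0.2155, 0.2313]
tcp_rot: [180.0, 0.0, 17.3]
wrist_force: [0.2, -0.2, 0.1]
opening: 0.0852
grasp_force: 0.0
```

Run:
```python
from h import *
import pickle
k=KRt("wrist");im=camera("wrist");o=get_obs()
cv2.imwrite("pics/w2.png",im[:,:,::-1]);pickle.dump(k,open("k2.pkl","wb"));print(o['ee_pos'],o['tcp_rot'],o['q'],proj(k,[.5345,-.2151,.13]))
k1=pickle.load(open("k1.pkl","rb"));a=cv2.imread("pics/w1.png")
def c(im,u):
    x,y=int(u[0])-65,int(u[1])-75
    x,y=max(x,0),max(y,0);print(x,y);return cv2.resize(im[y:y+150,x:x+130],None,fx=3,fy=3,interpolation=cv2.INTER_CUBIC)
P=[.5345,-.2151,.13]
cv2.imwrite("pics/wc.png",np.hstack([c(a,proj(k1,P)),c(im[:,:,::-1],proj(k,P))]))
```

```text
[ 0.53382376 -0.21561276  0.23138225] [1.79994607e+02 1.69319233e-02 1.73089363e+01] [-2.19865318e+01  8.59507567e+00  1.40550566e+01  9.54696690e+01
 -1.48967873e-02  1.40704532e+02] [279.33363556 204.77492217]
184 57
214 129
```

View pics/wc.png

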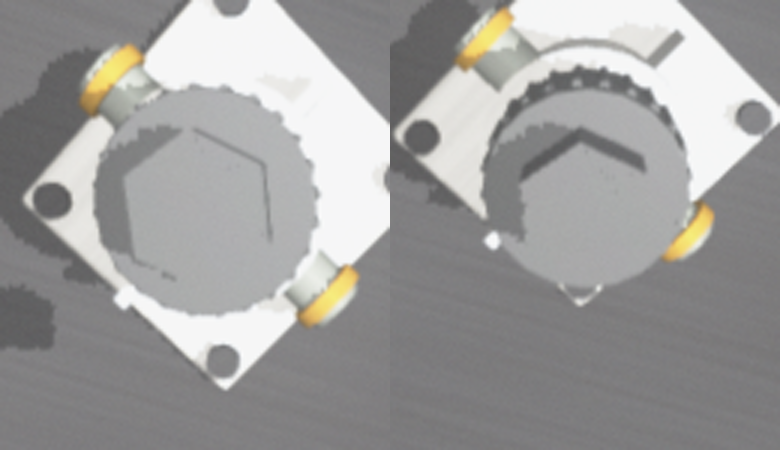

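Run:
```python
from h import *
import pickle
np.set_printoptions(precision=4,suppress=True)
k1,k2=[pickle.load(open(f"k{i}.pkl","rb")) for i in(1,2)]
s,d=KRt("scene"),KRt("side")
for n,a,b in[("hex",(249.7,124.7),(279.3,199.7)),("skirt",(252.7,123.7),(279.3,191.7))]:
    print(n,*tri([(k1,a),(k2,b)]));z=.13 if n=="hex" else .108
    print(onplane(k1,a,z),onplane(k2,b,z))
print(onplane(s,(177,196),.13),onplane(d,(312.6,155.4),.13))
f=lambda p:onplane(k2,(214+(p[0]-390)/3,129+p[1]/3),.13)
C=[f(p) for p in((522,180),(581,140),(645,172))]
for i in(0,1):
    v=C[i+1]-C[i];print("edge",np.linalg.norm(v),np.degrees(np.arctan2(v[1],v[0])))
P=[.5375,-.213,.13]
def c(im,u):
    x,y=int(u[0])-33,int(u[1])-37;g=im[y:y+75,x:x+66]
    g=np.clip((g.astype(float)-100)*4,0,255).astype(np.uint8);print(x,y);return cv2.resize(g,None,fx=6,fy=6,interpolation=cv2.INTER_CUBIC)
cv2.imwrite("pics/we.png",np.hstack([c(cv2.imread(f"pics/w{i}.png"),proj(k,P)) for i,k in((1,k1),(2,k2))]))
```

```text
hex [ 0.5405 -0.2135  0.1351] 0.3372040129216032
[ 0.5403 -0.2133  0.13  ] [ 0.5388 -0.2137  0.13  ]
skirt [ 0.5397 -0.2136  0.108 ] 0.302184927084312
[ 0.5399 -0.2139  0.108 ] [ 0.5395 -0.2134  0.108 ]
[ 0.5371 -0.2122  0.13  ] [ 0.5341 -0.215   0.13  ]
edge 0.0200245198950456 -38.038743270234505
edge 0.019942933907962982 -99.73824327612097
215 91
245 163
```

View pics/we.png

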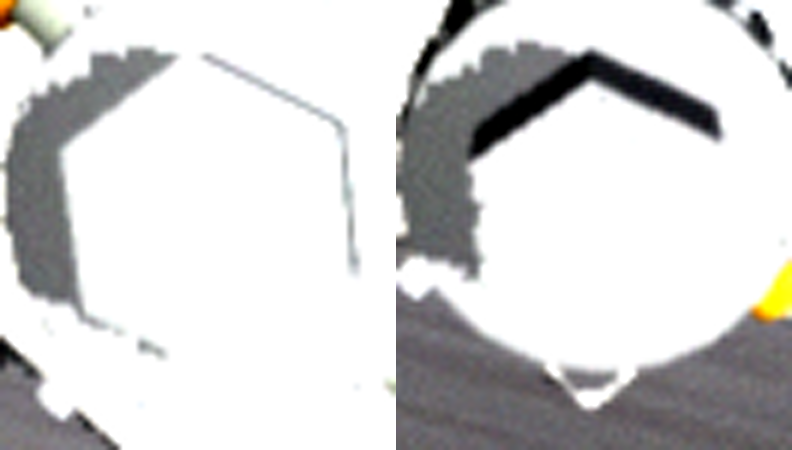

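Contrast-stretched, the hex outline is clear. In the left panel its top corners are about (62,148), (193,54), (338,128) and (82,318). In the right panel they are about (471,160), (592,82) and (720,138). I'll fit the hexagon to these.

Run:
```python
from h import *
import pickle
from scipy.optimize import least_squares
np.set_printoptions(precision=4,suppress=True)
k1,k2=[pickle.load(open(f"k{i}.pkl","rb")) for i in(1,2)]
# corners in order; index relative
v1=[((62,148),0),((193,54),-1),((338,128),-2),((82,318),1)]
v2=[((471,160),0),((592,82),-1),((720,138),-2)]
O=[(k1,(215+p[0]/6,91+p[1]/6),i) for p,i in v1]+[(k2,(245+(p[0]-396)/6,163+p[1]/6),i) for p,i in v2]
def r(x,z=None):
    e=[]
    for k,p,i in O:
        a=x[3]+i*np.pi/3;e.append(proj(k,[x[0]+.0209*np.cos(a),x[1]+.0209*np.sin(a),x[2]])-p)
    return np.ravel(e)
C=onplane(k2,O[4][1],.13)-np.array([.539,-.2137,.13])
s=least_squares(r,[.539,-.2137,.13,np.arctan2(C[1],C[0])])
print(s.x,np.degrees(s.x[3]),np.abs(s.fun).max());print(s.fun)
s2=least_squares(lambda x:r([x[0],x[1],.13,x[2]]),s.x[[0,1,3]]);print(s2.x,np.abs(s2.fun).max())
a=np.degrees(s.x[3]);print("flat normals",[(a+30+60*i)%180 for i in range(3)])
```

```text
[ 0.5376 -0.2139  0.127   1.4276] 81.79671342659208 0.8912197742570811
[ 0.1752  0.4578 -0.1962  0.1171  0.2163  0.0245  0.371  -0.8912 -0.6266
  0.171  -0.5039 -0.4977  0.5373  0.6191]
[ 0.538  -0.2141  1.4308] 1.0716687140637475
flat normals [np.float64(111.79671342659208), np.float64(171.79671342659208), np.float64(51.79671342659208)]
```

Fit: cap axis ≈ (0.538, −0.214), hex top 0.127–0.130. The nearest flat normal is 112° and the tool's closing line is at 107.3°, so I'll turn +0.08 rad. I'm going down to TCP z≈0.109, which leaves the tips just above the skirt.

In the tool's units: -12.2 cm / 50 = -0.244, 0.45 cm / 50 = 0.009, 0.08 rad / 3.1416 = 0.0255.

Emit:
{"fn": "servo_tool", "kwargs": {
  "moves": [
    [0.004, 0.002, -0.01, 0.0127],
    [0.009, 0.0034, -0.03, 0.0255],
    [0.009, 0.0034, -0.05, 0.0255],
    [0.009, 0.0034, -0.08, 0.0255],
    [0.009, 0.0034, -0.11, 0.0255],
    [0.009, 0.0034, -0.14, 0.0255],
    [0.009, 0.0034, -0.17, 0.0255],
    [0.009, 0.0034, -0.2, 0.0255],
    [0.009, 0.0034, -0.22, 0.0255],
    [0.009, 0.0034, -0.234, 0.0255],
    [0.009, 0.0034, -0.244, 0.0255],
    [0.009, 0.0034, -0.244, 0.0255],
    [0.009, 0.0034, -0.244, 0.0255],
    [0.009, 0.0034, -0.244, 0.0255]
  ]
}}

```text
time: 3.45
ee_pos: [0.5393, -0.2135, 0.1101]
tcp_rot: [180.0, -0.0, 21.9]
wrist_force: [0.2, -0.5, -0.2]
opening: 0.0859
grasp_force: 0.0
```

Emit:
{"fn": "servo_tool", "kwargs": {
  "moves": [
    [0, 0, 0, 0],
    [0, 0, 0, 0],
    [0, 0, 0, 0],
    [0, 0, 0, 0],
    [0, 0, 0, 0],
    [0, 0, 0, 0],
    [0, 0, 0, 0],
    [0, 0, 0, 0]
  ],
  "claw": 0.45,
  "force": 20
}}

```text
time: 4.12
ee_pos: [0.539, -0.2133, 0.1093]
tcp_rot: [-180.0, -0.0, 21.9]
wrist_force: [1.1, -0.3, 0.4]
opening: 0.047
grasp_force: 0.0
```

Emit:
{"fn": "servo_tool", "kwargs": {
  "moves": [
    [0, 0, 0, 0],
    [0, 0, 0, 0],
    [0, 0, 0, 0],
    [0, 0, 0, 0],
    [0, 0, 0, 0],
    [0, 0, 0, 0]
  ],
  "claw": 1,
  "force": 30
}}

```text
time: 4.62
ee_pos: [0.539, -0.2132, 0.1094]
tcp_rot: [-180.0, -0.0, 21.9]
wrist_force: [-0.6, 0.9, 1.6]
opening: 0.0352
grasp_force: 34.6
```

Run:
```python
from h import *
a=camera("scene");k=KRt("scene");kd=KRt("side");b=camera("side");w=camera("wrist")
u=proj(k,[.539,-.2137,.125]);v=proj(kd,[.539,-.2137,.125])
c=lambda im,u:cv2.resize(im[int(u[1])-25:int(u[1])+35,int(u[0])-20:int(u[0])+20,::-1],None,fx=10,fy=10,interpolation=cv2.INTER_CUBIC)
cv2.imwrite("pics/g1.png",np.hstack([c(a,u),c(b,v)]))
cv2.imwrite("pics/w3.png",w[:,:,::-1])
print({x:get_obs()[x] for x in('ee_pos','wrist_force','torque','opening','grasp_force')})
```

```text
{'ee_pos': array([ 0.5389913 , -0.21325436,  0.10935326]), 'wrist_force': array([-1.42721965,  1.12799107,  2.92685191]), 'torque': array([ 0.17509081,  0.13106335, -0.04635079]), 'opening': 0.03499721279426971, 'grasp_force': 34.58746937219985}
```

View pics/g1.png

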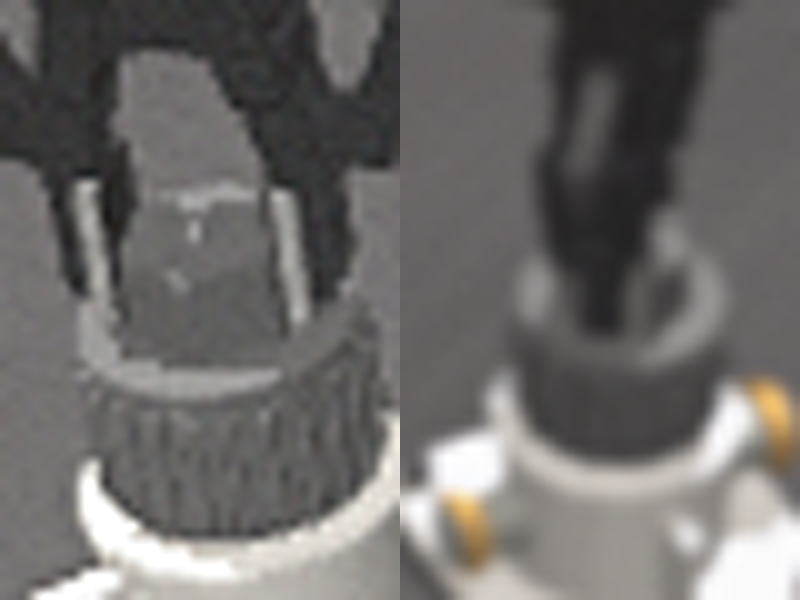

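The fingers hold the hex on its flats (opening 35 mm), with the tips just clear of the skirt's top. I'll firm the grip and start a short trial turn.

In the tool's units: 0.127 cm / 50 = 0.0025, 0.102 cm / 50 = 0.002, 0.5 rad / 3.1416 = 0.1592.

Emit:
{"fn": "servo_tool", "kwargs": {
  "moves": [
    [0, 0, 0, 0],
    [0, 0, 0, 0],
    [0, 0, 0.0005, 0.0318],
    [0, 0, 0.001, 0.0637],
    [0, 0, 0.0015, 0.0955],
    [0, 0, 0.002, 0.1273],
    [0, 0, 0.0025, 0.1592],
    [0, 0, 0.0025, 0.1592]
  ],
  "force": 60
}}

```text
time: 5.43
ee_pos: [0.5393, -0.2135, 0.1108]
tcp_rot: [179.9, -0.0, 50.8]
wrist_force: [-0.0, -0.6, 2.5]
opening: 0.0348
grasp_force: 65.1
```

In the tool's units: 0.407 cm / 50 = 0.0081, 0.382 cm / 50 = 0.0076, 1.6 rad / 3.1416 = 0.5093.

Emit:
{"fn": "servo_tool", "kwargs": {
  "moves": [
    [0, 0, 0.0005, 0.0318],
    [0, 0, 0.001, 0.0637],
    [0, 0, 0.0015, 0.0955],
    [0, 0, 0.002, 0.1273],
    [0, 0, 0.0025, 0.1592],
    [0, 0, 0.0031, 0.191],
    [0, 0, 0.0036, 0.2228],
    [0, 0, 0.0041, 0.2546],
    [0, 0, 0.0046, 0.2865],
    [0, 0, 0.0051, 0.3183],
    [0, 0, 0.0056, 0.3501],
    [0, 0, 0.0061, 0.382],
    [0, 0, 0.0066, 0.4138],
    [0, 0, 0.0071, 0.4456],
    [0, 0, 0.0076, 0.4775],
    [0, 0, 0.0081, 0.5093],
    [0, 0, 0.0081, 0.5093],
    [0, 0, 0.0081, 0.5093]
  ]
}}

```text
time: 6.93
ee_pos: [0.5392, -0.2134, 0.1147]
tcp_rot: [180.0, 0.0, 141.9]
wrist_force: [0.4, -0.6, 3.0]
opening: 0.0345
grasp_force: 65.1
```

Run:
```python
from h import *
o=get_obs();print({x:o[x] for x in('ee_pos','tcp_rot','wrist_force','torque','opening','q')})
```

```text
{'ee_pos': array([ 0.53917511, -0.21340979,  0.11474221]), 'tcp_rot': array([1.79996536e+02, 2.88006996e-02, 1.41949458e+02]), 'wrist_force': array([ 0.40364939, -0.55497467,  2.99458255]), 'torque': array([-0.11231282, -0.16057441,  0.00080581]), 'opening': 0.03454564771254491, 'q': array([-2.15916743e+01,  8.28980401e+00,  8.18217510e-01,  8.24998115e+01,
       -4.83803309e-03,  1.64588652e+01])}
```

Emit:
{"fn": "servo_tool", "kwargs": {
  "moves": [
    [0, 0, 0, 0],
    [0, 0, 0, 0],
    [0, 0, 0, 0],
    [0, 0, 0, 0],
    [0, 0, 0, 0],
    [0, 0, 0, 0]
  ],
  "claw": 0.25
}}

```text
time: 7.43
ee_pos: [0.539, -0.2132, 0.1145]
tcp_rot: [-180.0, -0.0, 142.2]
wrist_force: [-1.2, 0.5, 0.3]
opening: 0.0637
grasp_force: 0.0
```

In the tool's units: -1.2 rad / 3.1416 = -0.382.

Emit:
{"fn": "servo_tool", "kwargs": {
  "moves": [
    [0, 0, 0, -0.0382],
    [0, 0, 0, -0.0764],
    [0, 0, 0, -0.1146],
    [0, 0, 0, -0.1528],
    [0, 0, 0, -0.191],
    [0, 0, 0, -0.2292],
    [0, 0, 0, -0.2674],
    [0, 0, 0, -0.3056],
    [0, 0, 0, -0.3438],
    [0, 0, 0, -0.382],
    [0, 0, 0, -0.4202],
    [0, 0, 0, -0.4584],
    [0, 0, 0, -0.4966],
    [0, 0, 0, -0.5348],
    [0, 0, 0, -0.573],
    [0, 0, 0, -0.6112],
    [0, 0, 0, -0.6494],
    [0, 0, 0, -0.6665],
    [0, 0, 0, -0.6665],
    [0, 0, 0, -0.6665]
  ]
}}

```text
time: 9.1
ee_pos: [0.539, -0.2133, 0.1146]
tcp_rot: [-180.0, 0.0, 22.4]
wrist_force: [-0.0, -0.0, -0.5]
opening: 0.064
grasp_force: 0.0
```

Emit:
{"fn": "servo_tool", "kwargs": {
  "moves": [
    [0, 0, 0, 0],
    [0, 0, 0, 0],
    [0, 0, 0, 0],
    [0, 0, 0, 0],
    [0, 0, 0, 0],
    [0, 0, 0, 0],
    [0, 0, 0, 0],
    [0, 0, 0, 0]
  ],
  "claw": 1,
  "force": 60
}}

```text
time: 9.77
ee_pos: [0.539, -0.2133, 0.1147]
tcp_rot: [180.0, -0.0, 22.3]
wrist_force: [-0.6, 0.6, 3.4]
opening: 0.0348
grasp_force: 61.8
```

In the tool's units: 0.535 cm / 50 = 0.0107, 0.508 cm / 50 = 0.0102, 2.1 rad / 3.1416 = 0.6685.

Emit:
{"fn": "servo_tool", "kwargs": {
  "moves": [
    [0, 0, 0.0005, 0.0334],
    [0, 0, 0.0011, 0.0668],
    [0, 0, 0.0016, 0.1003],
    [0, 0, 0.0021, 0.1337],
    [0, 0, 0.0027, 0.1671],
    [0, 0, 0.0032, 0.2005],
    [0, 0, 0.0037, 0.234],
    [0, 0, 0.0043, 0.2674],
    [0, 0, 0.0048, 0.3008],
    [0, 0, 0.0053, 0.3342],
    [0, 0, 0.0059, 0.3676],
    [0, 0, 0.0064, 0.4011],
    [0, 0, 0.007, 0.4345],
    [0, 0, 0.0075, 0.4679],
    [0, 0, 0.008, 0.5013],
    [0, 0, 0.0086, 0.5348],
    [0, 0, 0.0091, 0.5682],
    [0, 0, 0.0096, 0.6016],
    [0, 0, 0.0102, 0.635],
    [0, 0, 0.0107, 0.6685]
  ]
}}

```text
time: 11.43
ee_pos: [0.5392, -0.2134, 0.1201]
tcp_rot: [180.0, 0.0, 142.9]
wrist_force: [0.4, -0.3, 3.0]
opening: 0.0348
grasp_force: 61.9
```

Emit:
{"fn": "servo_tool", "kwargs": {
  "moves": [
    [0, 0, 0, 0],
    [0, 0, 0, 0]
  ]
}}

```text
time: 11.6
ee_pos: [0.5392, -0.2133, 0.1201]
tcp_rot: [180.0, 0.0, 142.4]
wrist_force: [0.2, -1.0, 3.0]
opening: 0.0348
grasp_force: 61.9
```

Emit:
{"fn": "servo_tool", "kwargs": {
  "moves": [
    [0, 0, 0, 0],
    [0, 0, 0, 0],
    [0, 0, 0, 0],
    [0, 0, 0, 0],
    [0, 0, 0, 0],
    [0, 0, 0, 0]
  ],
  "claw": 0.25
}}

```text
time: 12.1
ee_pos: [0.539, -0.2133, 0.1199]
tcp_rot: [-180.0, -0.0, 142.6]
wrist_force: [0.5, 0.2, -0.4]
opening: 0.0639
grasp_force: 0.0
```

In the tool's units: -2.094 rad / 3.1416 = -0.6665.

Emit:
{"fn": "servo_tool", "kwargs": {
  "moves": [
    [0, 0, 0, -0.0382],
    [0, 0, 0, -0.0764],
    [0, 0, 0, -0.1146],
    [0, 0, 0, -0.1528],
    [0, 0, 0, -0.191],
    [0, 0, 0, -0.2292],
    [0, 0, 0, -0.2674],
    [0, 0, 0, -0.3056],
    [0, 0, 0, -0.3438],
    [0, 0, 0, -0.382],
    [0, 0, 0, -0.4202],
    [0, 0, 0, -0.4584],
    [0, 0, 0, -0.4966],
    [0, 0, 0, -0.5348],
    [0, 0, 0, -0.573],
    [0, 0, 0, -0.6112],
    [0, 0, 0, -0.6494],
    [0, 0, 0, -0.6665],
    [0, 0, 0, -0.6665],
    [0, 0, 0, -0.6665]
  ]
}}

```text
time: 13.77
ee_pos: [0.539, -0.2133, 0.12]
tcp_rot: [-180.0, 0.0, 22.7]
wrist_force: [0.2, -0.4, -0.5]
opening: 0.0643
grasp_force: 0.0
```

Emit:
{"fn": "servo_tool", "kwargs": {
  "moves": [
    [0, 0, 0, 0],
    [0, 0, 0, 0],
    [0, 0, 0, 0],
    [0, 0, 0, 0],
    [0, 0, 0, 0],
    [0, 0, 0, 0],
    [0, 0, 0, 0],
    [0, 0, 0, 0]
  ],
  "claw": 1,
  "force": 60
}}

```text
time: 14.43
ee_pos: [0.539, -0.2133, 0.1201]
tcp_rot: [180.0, -0.0, 22.6]
wrist_force: [-0.6, -0.6, 3.0]
opening: 0.0345
grasp_force: 61.8
```

In the tool's units: 0.535 cm / 50 = 0.0107, 0.508 cm / 50 = 0.0102, 2.1 rad / 3.1416 = 0.6685.

Emit:
{"fn": "servo_tool", "kwargs": {
  "moves": [
    [0, 0, 0.0005, 0.0334],
    [0, 0, 0.0011, 0.0668],
    [0, 0, 0.0016, 0.1003],
    [0, 0, 0.0021, 0.1337],
    [0, 0, 0.0027, 0.1671],
    [0, 0, 0.0032, 0.2005],
    [0, 0, 0.0037, 0.234],
    [0, 0, 0.0043, 0.2674],
    [0, 0, 0.0048, 0.3008],
    [0, 0, 0.0053, 0.3342],
    [0, 0, 0.0059, 0.3676],
    [0, 0, 0.0064, 0.4011],
    [0, 0, 0.007, 0.4345],
    [0, 0, 0.0075, 0.4679],
    [0, 0, 0.008, 0.5013],
    [0, 0, 0.0086, 0.5348],
    [0, 0, 0.0091, 0.5682],
    [0, 0, 0.0096, 0.6016],
    [0, 0, 0.0102, 0.635],
    [0, 0, 0.0107, 0.6685]
  ]
}}

```text
time: 16.1
ee_pos: [0.5392, -0.2133, 0.1254]
tcp_rot: [180.0, 0.0, 143.2]
wrist_force: [-0.7, -0.5, 2.1]
opening: 0.0347
grasp_force: 62.0
```

In the tool's units: 0.362 cm / 50 = 0.0072, 0.346 cm / 50 = 0.0069, 1.42 rad / 3.1416 = 0.452.

Emit:
{"fn": "servo_tool", "kwargs": {
  "moves": [
    [0, 0, 0.0004, 0.0255],
    [0, 0, 0.0008, 0.0509],
    [0, 0, 0.0012, 0.0764],
    [0, 0, 0.0016, 0.1019],
    [0, 0, 0.002, 0.1273],
    [0, 0, 0.0024, 0.1528],
    [0, 0, 0.0029, 0.1783],
    [0, 0, 0.0033, 0.2037],
    [0, 0, 0.0037, 0.2292],
    [0, 0, 0.0041, 0.2546],
    [0, 0, 0.0045, 0.2801],
    [0, 0, 0.0049, 0.3056],
    [0, 0, 0.0053, 0.331],
    [0, 0, 0.0057, 0.3565],
    [0, 0, 0.0061, 0.382],
    [0, 0, 0.0065, 0.4074],
    [0, 0, 0.0069, 0.4329],
    [0, 0, 0.0072, 0.452],
    [0, 0, 0.0072, 0.452],
    [0, 0, 0.0072, 0.452]
  ]
}}

```text
time: 17.77
ee_pos: [0.5392, -0.2133, 0.129]
tcp_rot: [-180.0, 0.0, -135.8]
wrist_force: [1.0, -0.6, 2.0]
opening: 0.0352
grasp_force: 62.0
```

In the tool's units: 0.12 cm / 50 = 0.0024, 0.1 cm / 50 = 0.002, 0.3 rad / 3.1416 = 0.0955.

Emit:
{"fn": "servo_tool", "kwargs": {
  "moves": [
    [0, 0, 0.0005, 0.0318],
    [0, 0, 0.001, 0.0637],
    [0, 0, 0.0015, 0.0955],
    [0, 0, 0.002, 0.0955],
    [0, 0, 0.0024, 0.0955],
    [0, 0, 0.0024, 0.0955],
    [0, 0, 0.0024, 0.0955]
  ]
}}

```text
time: 18.35
ee_pos: [0.539, -0.2133, 0.1302]
tcp_rot: [-180.0, 0.0, -118.7]
wrist_force: [0.2, -0.0, 2.3]
opening: 0.0348
grasp_force: 62.0
```

In the tool's units: 0.12 cm / 50 = 0.0024, 0.09 cm / 50 = 0.0018.

Emit:
{"fn": "servo_tool", "kwargs": {
  "moves": [
    [0, 0, 0.0006, 0],
    [0, 0, 0.0012, 0],
    [0, 0, 0.0018, 0],
    [0, 0, 0.0024, 0],
    [0, 0, 0.0024, 0],
    [0, 0, 0.0024, 0]
  ]
}}

```text
time: 18.85
ee_pos: [0.539, -0.2133, 0.1314]
tcp_rot: [-180.0, 0.0, -118.5]
wrist_force: [0.6, 0.7, 2.3]
opening: 0.0348
grasp_force: 62.0
```

In the tool's units: 0.2 cm / 50 = 0.004, 0.16 cm / 50 = 0.0032.

Emit:
{"fn": "servo_tool", "kwargs": {
  "moves": [
    [0, 0, 0.0008, 0],
    [0, 0, 0.0016, 0],
    [0, 0, 0.0024, 0],
    [0, 0, 0.0032, 0],
    [0, 0, 0.004, 0],
    [0, 0, 0.004, 0]
  ]
}}

```text
time: 19.35
ee_pos: [0.539, -0.2133, 0.1334]
tcp_rot: [-180.0, 0.0, -118.5]
wrist_force: [0.1, 0.3, 0.1]
opening: 0.0346
grasp_force: 62.0
```

In the tool's units: 0.4 cm / 50 = 0.008, 0.3 cm / 50 = 0.006.

Emit:
{"fn": "servo_tool", "kwargs": {
  "moves": [
    [0, 0, 0.001, 0],
    [0, 0, 0.002, 0],
    [0, 0, 0.004, 0],
    [0, 0, 0.006, 0],
    [0, 0, 0.008, 0],
    [0, 0, 0.008, 0]
  ]
}}

```text
time: 19.85
ee_pos: [0.5389, -0.2132, 0.1373]
tcp_rot: [180.0, -0.0, -118.5]
wrist_force: [-0.6, -0.3, -0.4]
opening: 0.0346
grasp_force: 61.7
```

The cap is free: the force is down to its own weight, so the spring is no longer pushing. I'll lift clear, then carry it over.

In the tool's units: 6.3 cm / 50 = 0.126, 6 cm / 50 = 0.12.

Emit:
{"fn": "servo_tool", "kwargs": {
  "moves": [
    [0, 0, 0.006, 0],
    [0, 0, 0.016, 0],
    [0, 0, 0.028, 0],
    [0, 0, 0.042, 0],
    [0, 0, 0.058, 0],
    [0, 0, 0.076, 0],
    [0, 0, 0.094, 0],
    [0, 0, 0.11, 0],
    [0, 0, 0.12, 0],
    [0, 0, 0.126, 0],
    [0, 0, 0.126, 0]
  ]
}}

```text
time: 20.77
ee_pos: [0.5392, -0.2134, 0.2011]
tcp_rot: [-179.9, 0.0, -118.5]
wrist_force: [0.2, 0.6, -0.6]
opening: 0.0349
grasp_force: 61.7
```

In the tool's units: 39.8 cm / 50 = 0.796, 39.2 cm / 50 = 0.784.

Emit:
{"fn": "servo_tool", "kwargs": {
  "moves": [
    [-0.002, 0.012, 0, 0],
    [-0.006, 0.036, 0, 0],
    [-0.012, 0.072, 0, 0],
    [-0.02, 0.12, 0, 0],
    [-0.028, 0.168, 0, 0],
    [-0.036, 0.22, 0, 0],
    [-0.044, 0.272, 0, 0],
    [-0.052, 0.324, 0, 0],
    [-0.06, 0.376, 0, 0],
    [-0.07, 0.428, 0, 0],
    [-0.08, 0.48, 0, 0],
    [-0.088, 0.532, 0, 0],
    [-0.096, 0.584, 0, 0],
    [-0.104, 0.636, 0, 0],
    [-0.112, 0.684, 0, 0],
    [-0.118, 0.728, 0, 0],
    [-0.124, 0.764, 0, 0],
    [-0.128, 0.784, 0, 0],
    [-0.13, 0.796, 0, 0],
    [-0.13, 0.796, 0, 0]
  ]
}}

```text
time: 22.43
ee_pos: [0.4734, 0.1856, 0.2001]
tcp_rot: [180.0, -0.0, -118.4]
wrist_force: [0.3, -0.4, -0.8]
opening: 0.035
grasp_force: 61.7
```

Emit:
{"fn": "servo_tool", "kwargs": {
  "moves": [
    [0, 0, 0, 0],
    [0, 0, 0, 0],
    [0, 0, 0, 0]
  ]
}}

```text
time: 22.68
ee_pos: [0.4742, 0.1839, 0.2004]
tcp_rot: [-180.0, -0.0, -118.6]
wrist_force: [-0.1, -0.6, -0.1]
opening: 0.0353
grasp_force: 61.7
```

Run:
```python
from h import *
a=camera("scene");b=camera("side");o=get_obs();print(o['ee_pos'],o['wrist_force'],o['opening'])
c=lambda im,x,y,w,h,s:cv2.resize(im[y:y+h,x:x+w,::-1],None,fx=s,fy=s,interpolation=cv2.INTER_CUBIC)
cv2.imwrite("pics/t1.png",np.hstack([c(a,290,170,130,150,3),c(b,180,170,130,150,3)]))
```

```text
[0.47419068 0.18406632 0.2003754 ] [ 0.79038151 -0.78134707  0.19092524] 0.03489451641713152
```

View pics/t1.png

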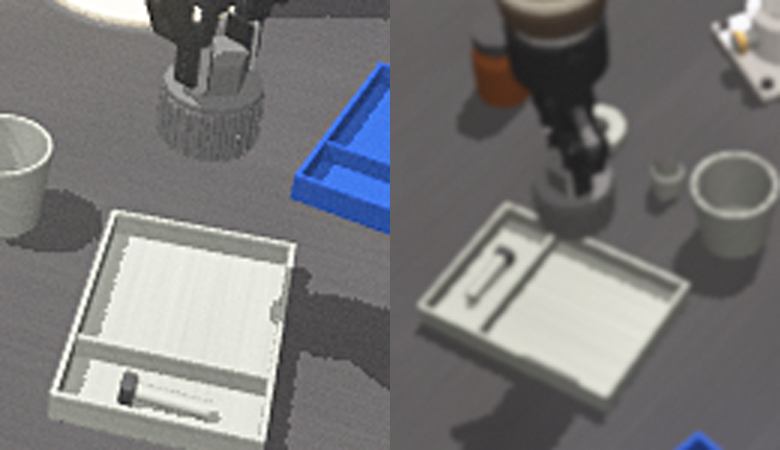

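The cap hangs upright in the fingers over the bay; scene crop cap (210,110), bay centre (190,300) directly beneath. Lowering it.

In the tool's units: -14.8 cm / 50 = -0.296, -14.4 cm / 50 = -0.288.

Emit:
{"fn": "servo_tool", "kwargs": {
  "moves": [
    [0, 0, -0.008, 0],
    [0, 0, -0.024, 0],
    [0, 0, -0.048, 0],
    [0, 0, -0.076, 0],
    [0, 0, -0.104, 0],
    [0, 0, -0.132, 0],
    [0, 0, -0.16, 0],
    [0, 0, -0.188, 0],
    [0, 0, -0.216, 0],
    [0, 0, -0.24, 0],
    [0, 0, -0.26, 0],
    [0, 0, -0.276, 0],
    [0, 0, -0.288, 0],
    [0, 0, -0.296, 0],
    [0, 0, -0.296, 0],
    [0, 0, -0.296, 0]
  ]
}}

```text
time: 24.12
ee_pos: [0.4742, 0.1848, 0.0526]
tcp_rot: [-180.0, 0.0, -118.5]
wrist_force: [0.6, 0.2, -0.8]
opening: 0.0345
grasp_force: 61.7
```

In the tool's units: -0.2 cm / 50 = -0.004, -0.15 cm / 50 = -0.003.

Emit:
{"fn": "servo_tool", "kwargs": {
  "moves": [
    [0, 0, -0.001, 0],
    [0, 0, -0.002, 0],
    [0, 0, -0.003, 0],
    [0, 0, -0.004, 0],
    [0, 0, -0.004, 0],
    [0, 0, -0.004, 0]
  ]
}}

```text
time: 24.62
ee_pos: [0.474, 0.1847, 0.0504]
tcp_rot: [-180.0, 0.0, -118.5]
wrist_force: [-1.0, -0.6, -0.7]
opening: 0.0345
grasp_force: 61.7
```

In the tool's units: -0.1 cm / 50 = -0.002, -0.06 cm / 50 = -0.0012.

Emit:
{"fn": "servo_tool", "kwargs": {
  "moves": [
    [0, 0, -0.0006, 0],
    [0, 0, -0.0012, 0],
    [0, 0, -0.002, 0],
    [0, 0, -0.002, 0],
    [0, 0, -0.002, 0]
  ]
}}

```text
time: 25.03
ee_pos: [0.474, 0.1847, 0.0493]
tcp_rot: [-180.0, 0.0, -118.5]
wrist_force: [-0.6, 0.5, -0.8]
opening: 0.0347
grasp_force: 61.7
```

In the tool's units: -0.1 cm / 50 = -0.002, -0.06 cm / 50 = -0.0012.

Emit:
{"fn": "servo_tool", "kwargs": {
  "moves": [
    [0, 0, -0.0006, 0],
    [0, 0, -0.0012, 0],
    [0, 0, -0.002, 0],
    [0, 0, -0.002, 0],
    [0, 0, -0.002, 0]
  ]
}}

```text
time: 25.45
ee_pos: [0.474, 0.1847, 0.0483]
tcp_rot: [180.0, -0.0, -118.5]
wrist_force: [-0.8, -0.6, -0.5]
opening: 0.0347
grasp_force: 61.7
```

In the tool's units: -0.05 cm / 50 = -0.001, -0.04 cm / 50 = -0.0008.

Emit:
{"fn": "servo_tool", "kwargs": {
  "moves": [
    [0, 0, -0.0004, 0],
    [0, 0, -0.0008, 0],
    [0, 0, -0.001, 0],
    [0, 0, -0.001, 0]
  ]
}}

```text
time: 25.78
ee_pos: [0.474, 0.1847, 0.0478]
tcp_rot: [180.0, -0.0, -118.5]
wrist_force: [0.2, 0.3, -1.4]
opening: 0.0347
grasp_force: 61.7
```

In the tool's units: -0.05 cm / 50 = -0.001, -0.04 cm / 50 = -0.0008.

Emit:
{"fn": "servo_tool", "kwargs": {
  "moves": [
    [0, 0, -0.0004, 0],
    [0, 0, -0.0008, 0],
    [0, 0, -0.001, 0],
    [0, 0, -0.001, 0]
  ]
}}

```text
time: 26.12
ee_pos: [0.474, 0.1847, 0.0473]
tcp_rot: [180.0, -0.0, -118.5]
wrist_force: [0.8, -0.0, -0.9]
opening: 0.035
grasp_force: 61.7
```

In the tool's units: -0.05 cm / 50 = -0.001, -0.04 cm / 50 = -0.0008.

Emit:
{"fn": "servo_tool", "kwargs": {
  "moves": [
    [0, 0, -0.0004, 0],
    [0, 0, -0.0008, 0],
    [0, 0, -0.001, 0],
    [0, 0, -0.001, 0]
  ]
}}

```text
time: 26.45
ee_pos: [0.474, 0.1847, 0.047]
tcp_rot: [-180.0, 0.0, -118.5]
wrist_force: [-1.4, -0.9, 1.4]
opening: 0.0347
grasp_force: 61.9
```

Emit:
{"fn": "servo_tool", "kwargs": {
  "moves": [
    [0, 0, -0.0004, 0],
    [0, 0, -0.0008, 0],
    [0, 0, -0.001, 0],
    [0, 0, -0.001, 0]
  ]
}}

```text
time: 26.78
ee_pos: [0.4741, 0.1847, 0.0469]
tcp_rot: [-180.0, 0.0, -118.5]
wrist_force: [-2.3, -1.1, 7.3]
opening: 0.0352
grasp_force: 62.4
```

Contact is at TCP z=0.047, as predicted. I'll ease the load, open and retreat.

In the tool's units: 0.04 cm / 50 = 0.0008.

Emit:
{"fn": "servo_tool", "kwargs": {
  "moves": [
    [0, 0, 0.0008, 0],
    [0, 0, 0.0008, 0],
    [0, 0, 0.0008, 0]
  ],
  "force": 20
}}

```text
time: 27.03
ee_pos: [0.4741, 0.1848, 0.047]
tcp_rot: [-180.0, 0.0, -118.5]
wrist_force: [-2.5, -0.6, 4.7]
opening: 0.0352
grasp_force: 62.2
```

Emit:
{"fn": "servo_tool", "kwargs": {
  "moves": [
    [0, 0, 0, 0],
    [0, 0, 0, 0],
    [0, 0, 0, 0],
    [0, 0, 0, 0],
    [0, 0, 0, 0],
    [0, 0, 0, 0],
    [0, 0, 0, 0],
    [0, 0, 0, 0]
  ],
  "claw": 0.1
}}

```text
time: 27.7
ee_pos: [0.474, 0.1847, 0.0467]
tcp_rot: [-180.0, -0.0, -118.5]
wrist_force: [-0.1, -0.1, 0.9]
opening: 0.0773
grasp_force: 0.0
```

In the tool's units: 16 cm / 50 = 0.32, 15 cm / 50 = 0.3.

Emit:
{"fn": "servo_tool", "kwargs": {
  "moves": [
    [0, 0, 0.006, 0],
    [0, 0, 0.02, 0],
    [0, 0, 0.04, 0],
    [0, 0, 0.07, 0],
    [0, 0, 0.1, 0],
    [0, 0, 0.14, 0],
    [0, 0, 0.18, 0],
    [0, 0, 0.22, 0],
    [0, 0, 0.26, 0],
    [0, 0, 0.3, 0],
    [0, 0, 0.32, 0],
    [0, 0, 0.32, 0],
    [0, 0, 0.32, 0]
  ]
}}

```text
time: 28.78
ee_pos: [0.4742, 0.1848, 0.2069]
tcp_rot: [-180.0, 0.0, -118.5]
wrist_force: [0.6, -0.2, 0.8]
opening: 0.0768
grasp_force: 0.0
```

Run:
```python
from h import *
a=camera("scene");b=camera("side")
c=lambda im,x,y,w,h,s:cv2.resize(im[y:y+h,x:x+w,::-1],None,fx=s,fy=s,interpolation=cv2.INTER_CUBIC)
cv2.imwrite("pics/f1.png",np.hstack([c(a,150,160,260,200,1.9),c(b,180,150,150,190,2)]))
```

```text
(no output)
```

View pics/f1.png

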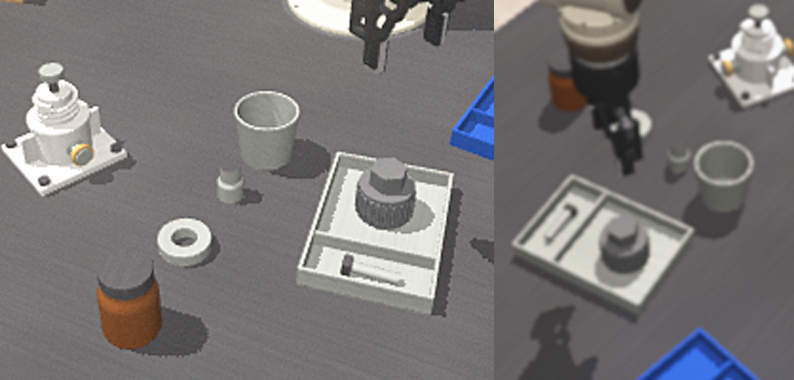

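The cap stands hex up in the wide bay (scene crop (387,195)). The housing neck is bare with its spring plate up, the bystanders look undisturbed, and the gripper is clear.

```bash
python3 -c "
from workcell import *
print(job_done())"
```

```text
the job is handed in; nothing more can be done
None
```

The cap was unscrewed in three strokes of the hand, held as it came free, and set hex up on the wide bay's floor; in the last picture the other things stood where they were, and the job was handed in at about 29 s.

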